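# Focus the slide scanner and hold its spring carrier at the red line

## Robot

A 6-joint arm with a two-finger parallel gripper is mounted at the origin on a cart in front of the work surface, level with it; the furniture and walls round the work are solid. World frame = base frame: x ahead of the robot, y to its left, z up, the work surface at z = 0. Lengths are in mm, angles in rad, forces in N, time in s.
With the tool pointing down it reaches from about 350 to 875 mm from the base axis. Payload 4.2 kg.
Tool frame: the origin (TCP) lies midway between the tips of the shut fingers; the grasp point (between the pads) lies 19 mm behind it; z points along the fingers, y is the line along which they close (so a half turn about z gives the same grasp; the last joint's range is limited). The gripper opens to 85 mm and grips with 20 to 120 N. Pads are 22 mm wide; open, the fingers measure 114 mm over their backs; the gripper's body (76 mm by 85 mm) begins 54 mm behind the grasp point. The pads swing forward as they close: fully open they stand 13 mm farther back than shut.
Start: joints at [1.516, 0.385, 0.008, 0, -1.194, -0.259], TCP at [192.89, 594.469, 231.312] pointing down, gripper open.
Joint ranges: [-3.14, 3.14], [-1.21, 2.06], [-1.07, 1.41], [-3.16, 2.05], [-2.99, -0.16], [-3.1, 3.1]. Speed limits (rad/s): [2.79, 2.79, 3.14, 3.14, 3.14, 3.14].

## Interface

Orientations are given as a unit quaternion [x, y, z, w].
In Python, from bench import arm gives the robot as it stands.
- The arm moves only by the tool send_rows, never from a script. Its argument "targets" is a list of rows, each an object of numbers: "gripper": the gripper command: -1 is fully open, 1 is shut, values between are in proportion; "x", "y", "z": the shift along the tool's x, y, z in cm; "ax", "ay", "az": the turn, a rotation vector about the tool's x, y, z in degrees. A call has 1 to 5 rows; each row shifts and turns the commanded pose from where the row before left it, along the tool's axes as they then stand; what a row does not reach is not made up. A row lasts 1/12 s, in which the tool goes at most 41.7 mm and 7.16 degrees, less where a joint would pass 70% of its speed; a pose out of reach is approached as far as the arm can. A call is refused whole if a number of a shift passes 4.17 or a number of a turn 7.16, either way. A call with a gripper value outside its range is refused whole. The fingers move at their own pace and stop on an object; the grip force is fixed at half the most. Time passes only in rows, so rows that do not move let the fingers close. It gives the time, the measured TCP pose, the force, the opening and the grip force at its end, in the units of the state.
- arm.read_state(): the state, without advancing time (a new reading comes with each control period).
- arm.get_image(name): name is "scene" or "top" or "wrist"; returns (picture, depth): 400x640x3 uint8, red, green, blue; 400x640 float32, mm along the optical axis (not along the pixel's ray), 0 where there is no reading.
- arm.camera_model(name): a dict with "fx", "fy", "cx", "cy" (pixels), "cam_to_world" (4x4, takes a point from camera to world coordinates). Camera axes: x right, y down, z forward; pixel columns grow to the right and rows downward; lengths in mm; the calibration is good to about 2 mm. The wrist camera is an equidistant fisheye: a pixel r from the principal point sees the ray r / f radians off the axis. A picture is of the moment at which its call begins: read the wrist's pose just before it. camera_model takes no time and is no camera call; for the wrist camera it gives the pose at the moment of the call.
- arm.job_done(): hands the job in; it is judged then, once.
Trained networks look in the newest picture that a camera, given by its name, has taken for a name from the list of things; names that differ only in an ending like _2 or _b are one class to them, and where a whole thing is asked for, a point or a joint stands for the part that bears it (a point fixed in the world has none). Each returns a list of dicts, best first, with "score" (0 to 1); they miss things now and then, are a little off and sometimes report something else, mostly with a low value. They report only what shows in the picture. A call takes as long as a camera call.
- arm.boxes_of(camera, thing): "rect" ([left, top, width, height] in pixels, round what is visible of it).
The state is a dict: "clock": time; "joints": joint angles; "joint_vel": joint speeds; "joint_efforts": joint torques, N m; "position": TCP position; "ee_rot": TCP orientation; "contact_force": force on the tool from outside, world axes, zero at the start; "wrist_torque": the same for the moment, N m; "gripper_width": finger opening in mm; "grasp_force": force on a finger pad.
Only numpy, scipy, OpenCV 4.12 (cv2) and the standard library are available. Lean on these libraries where they do the work, as an engineer would, in place of code of your own. Each camera call takes 0.05 s, during which the arm holds its last target. There are 200 camera calls.

## Task

On the slide scanner, first turn the black focus knob until its white pointer meets the red mark on the grey ring round it. Then take the blue grip tab of the spring-loaded slide carrier, pull it out until the carrier's white pointer stands on the red line of the scale, and keep it there for the scan: finish while still holding it, because the carrier springs back when let go. Leave the mug, the calculator and the mouse where they are.

Things in the scene. Friction and masses are not known exactly. Their poses are not given: they have to be found in the camera images.
- scanner: slide scanner fixed to the desk: white housing 116 (x) x 160 (y) x 56 mm high on a black base plate 10 mm thick that runs on 135 mm beyond the housing's +y side (the robot's left) as a guide bed with a scale. Origin on the desk under the middle of the housing; z up, x away from the robot when unturned, y the way the carrier is pulled out. Place and yaw vary.
- focus_knob: black knob on the housing, axis upright: skirt 50 mm wide, on it a bar grip 44 mm long (knob's x), 12 mm thick (y), 67 to 93 mm above the desk. Origin on the axis at mid-bar, 80 mm above the desk. A white stripe at the bar's -x end is the pointer. Turns on friction (0.04 N m), stays where left, 1.6 rad either way from pointing to the scanner's front (-x)
- knob_pointer (a point): tip of the knob's white pointer, 27 mm from the knob's axis, turns with the knob
- index_mark (a point): red mark on the grey ring (76 mm in diameter) round the knob, this point also 27 mm from the knob's axis; it stands still during the job, where varies: at the start the pointer is 0.4 to 1.4 rad short of it and must turn counter-clockwise, seen from above
- carrier: slide carrier: grey strip 58 mm wide, top 22 mm above the desk, out of the housing's +y side, with an upright blue grip tab at its end: 12 mm thick (y), 26 mm wide (x), 13 to 63 mm above the desk. Origin in the tab's middle, 45 mm above the desk; axes as the scanner's. At the start fully in, 55 mm clear between housing and tab; slides 65 mm along +y
- carrier_pointer (a point): tip of the carrier's white pointer, over the scale, at the middle of the tab's thickness, 34 mm to its -x side, 13 mm above the desk; moves with the carrier. A spring pulls the carrier back in: about 3.6 N fully in, 1.2 N more for every 10 mm out (about 10 N at 50 mm)
- pull_mark (a point): middle of the red line, 5 mm wide, across the scale on the guide bed; axes as the scanner's (y along the pull); 28 to 50 mm farther out than the pointer at the start, does not move during the job
- mug: blue mug, about 84 mm across and 96 mm high, behind the scanner; bystander, origin in the centre of its underside
- calculator: desk calculator 124 x 76 x 17 mm, behind the scanner to the right; bystander, origin in the centre of its underside
- mouse: black computer mouse 100 x 58 x 34 mm, on the desk to the left; bystander, origin in the centre of its underside

How it is judged (in metres and radians):
On the way, in this order (a step that is already met when the one before it is completed fails the run):
1. the knob's white pointer stands at the red mark of the ring (within 3.5 mm at the pointer tip) (horizontal distance between knob_pointer and index_mark below 0.0035 m), for 0.2 s.
2. the carrier is pulled out so that its white pointer stands on the red line (within 4 mm along the pull), the knob still at its mark (horizontal distance between knob_pointer and index_mark below 0.0035 m and y of carrier_pointer in the frame of pull_mark between -0.004 and 0.004 m), for 0.5 s.
At the end, for the whole second after the job is handed in: The knob's pointer is within 3.5 mm (0.13 rad) of the red mark; the robot still holds the carrier (contact force above 1 N), at rest (below 10 mm/s), with its pointer within 4 mm of the middle of the red line along the pull (all of step 2 and contact force between any of the fingers, the arm and carrier above 1 N and linear speed of carrier below 0.01 m/s); the arm keeps its last pose, push and grip.
It fails at once if the mug is knocked away (moved more than 20 mm) (distance of mug from where it was at the start of the episode above 0.02 m).
It fails at once if the calculator is knocked away (moved more than 20 mm) (distance of calculator from where it was at the start of the episode above 0.02 m).
It fails at once if the mouse is knocked away (moved more than 20 mm) (distance of mouse from where it was at the start of the episode above 0.02 m).
It fails at once if the mug is tipped over (beyond 30 degrees) (angle between mug's own z axis and vertical above 0.52 rad).
It also fails if it takes over 38 s, if anything falls off the work surface, if the arm or the gripper's body presses on something with over 40 N, if the wrist force passes 120 N, or if a joint passes its speed limit or range.

## Working session

There is one attempt and no reset: what is moved stays moved. The work goes in short steps, Python scripts to look and compute and a tool call to move; the robot and the scene stay as the last step left them, time stands still between calls to the robot, and variables do not carry over. Pictures are saved under pics/ and viewed, at most 10 in all, crops included, and the job is handed in when it is done.

Besides the shell and the picture viewer there is one more tool, called after ">>>" as name([rows], argument=value, ...), one row to a line, values as JSON. send_rows: Moves the arm, as the interface text tells. Its arguments: {"type":"object","properties":{"targets":{"type":"array"}},"required":["targets"]}

```bash
mkdir -p pics; ls
cat > h.py <<'E'
import numpy as np, cv2
from bench import arm
def save(n,im): cv2.imwrite('pics/'+n+'.png',cv2.cvtColor(im,cv2.COLOR_RGB2BGR))
def world(name,u,v,d):
    m=arm.camera_model(name); p=np.array([(u-m['cx'])/m['fx']*d,(v-m['cy'])/m['fy']*d,d,1.])
    return (np.array(m['cam_to_world'])@p)[:3]
def onplane(name,u,v,z):
    m=arm.camera_model(name);T=np.array(m['cam_to_world'])
    r=T[:3,:3]@np.array([(u-m['cx'])/m['fx'],(v-m['cy'])/m['fy'],1.]);o=T[:3,3]
    return o+r*(z-o[2])/r[2]
E
python3 - <<'E'
from h import *
s=arm.read_state();print({k:np.round(v,3).tolist() for k,v in s.items()})
im,d=arm.get_image('top');save('top0',im);np.save('top0.npy',d);np.save('top0i.npy',im)
for t in ['scanner','focus_knob','carrier','knob_pointer','index_mark','pull_mark','carrier_pointer','mouse','mug']:
    print(t,[(b['rect'],round(b['score'],2)) for b in arm.boxes_of('top',t)][:2])
m=arm.camera_model('top');print(m)
E
```

```text
pics
{'clock': 0.0, 'joints': [1.516, 0.386, 0.007, -0.001, -1.194, -0.259], 'joint_vel': [-0.001, -0.002, -0.001, 0.001, -0.001, 0.001], 'joint_efforts': [0.0, -39.229, 18.84, 4.186, -0.005, 0.0], 'position': [192.719, 593.923, 230.204], 'ee_rot': [0.988, -0.156, -0.0, 0.001], 'contact_force': [-0.163, 0.053, 0.372], 'wrist_torque': [-0.018, -0.022, -0.011], 'grasp_force': 0.0, 'gripper_width': 85.217}
scanner [([294.4, 226.3, 130.1, 58.1], 0.94), ([321.5, 226.9, 31.7, 21.0], 0.29)]
focus_knob [([382.8, 243.9, 20.4, 25.4], 0.7)]
carrier [([321.5, 225.7, 31.9, 25.3], 0.68)]
knob_pointer [([385.7, 245.9, 22.6, 25.7], 0.63)]
index_mark [([378.7, 239.3, 29.1, 36.9], 0.68)]
pull_mark [([293.4, 226.2, 131.9, 59.1], 0.51)]
carrier_pointer [([323.1, 226.9, 30.6, 23.1], 0.79)]
mouse [([213.5, 226.5, 21.9, 44.6], 0.56)]
mug []
{'fx': 368.4859682401998, 'fy': 368.4859682401998, 'cx': 326.41464488055004, 'cy': 196.8108169025179, 'cam_to_world': array([[-4.63866311e-03, -9.92544288e-01,  1.21796219e-01,
         5.58627426e+02],
       [-9.98341955e-01,  1.15846806e-02,  5.63838234e-02,
         1.09164391e+02],
       [-5.73744121e-02, -1.21332730e-01, -9.90952343e-01,
         9.21942534e+02],
       [ 0.00000000e+00,  0.00000000e+00,  0.00000000e+00,
         1.00000000e+00]])}
```

View pics/top0.png

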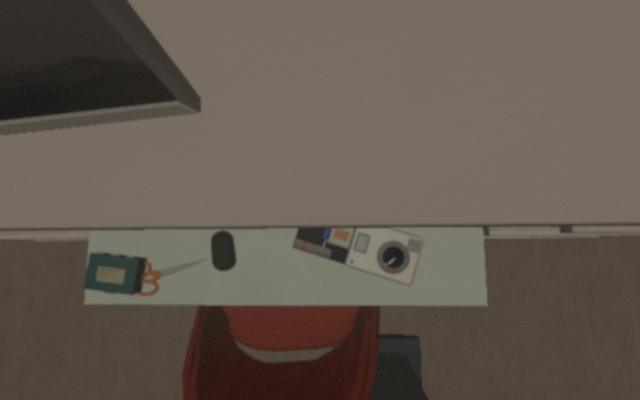

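Run:
```python
from h import *
im=np.load('top0i.npy');d=np.load('top0.npy')
for u,v in [(320,100),(320,200),(320,222),(450,250),(450,300),(270,240),(393,258),(370,265),(320,246),(327,233),(224,250),(260,350)]:
    print(u,v,d[v,u],world('top',u,v,d[v,u]).round(0))
sc,ds=arm.get_image('scene');np.save('sc0i.npy',sc);np.save('sc0.npy',ds)
a=cv2.resize(im[218:293,285:435],(800,400),interpolation=cv2.INTER_CUBIC)
save('crop0',a);save('scene0',sc)
print(arm.camera_model('scene'))
for t in ['scanner','focus_knob','carrier','mouse','mug','calculator']:
    print(t,[(b['rect'],round(b['score'],2)) for b in arm.boxes_of('scene',t)][:2])
```

```text
320 100 278.85754 [665. 129. 655.]
320 200 268.6876 [589. 129. 656.]
320 222 265.35956 [573. 129. 657.]
450 250 896.0444 [ 538. -139.    1.]
450 300 883.11896 [ 419. -134.   -0.]
270 240 925.4862 [564. 304.  -0.]
393 258 809.03625 [523.  10.  96.]
370 265 847.81647 [506.  59.  57.]
320 246 905.7423 [549. 177.  11.]
327 233 858.7837 [580. 157.  61.]
224 250 895.76636 [541. 410.  33.]
260 350 1628.9592 [  86.  502. -758.]
{'fx': 465.14000903380384, 'fy': 465.14000903380384, 'cx': 316.7737219511891, 'cy': 199.1555154180675, 'cam_to_world': array([[-8.57783112e-01, -3.68894880e-01,  3.57945107e-01,
         2.17146683e+02],
       [-5.13707287e-01,  6.39214119e-01, -5.72285011e-01,
         7.99997220e+02],
       [-1.76905554e-02, -6.74775428e-01, -7.37811064e-01,
         9.11611463e+02],
       [ 0.00000000e+00,  0.00000000e+00,  0.00000000e+00,
         1.00000000e+00]])}
scanner [([291.7, 162.6, 115.5, 96.5], 0.78)]
focus_knob [([364.8, 166.5, 22.6, 23.1], 0.61)]
carrier [([323.2, 202.9, 31.0, 29.5], 0.61)]
mouse [([262.6, 298.3, 44.2, 36.3], 0.78)]
mug [([278.6, 130.9, 35.3, 43.2], 0.72)]
calculator [([313.1, 122.9, 45.5, 31.0], 0.94)]
```

View pics/crop0.png

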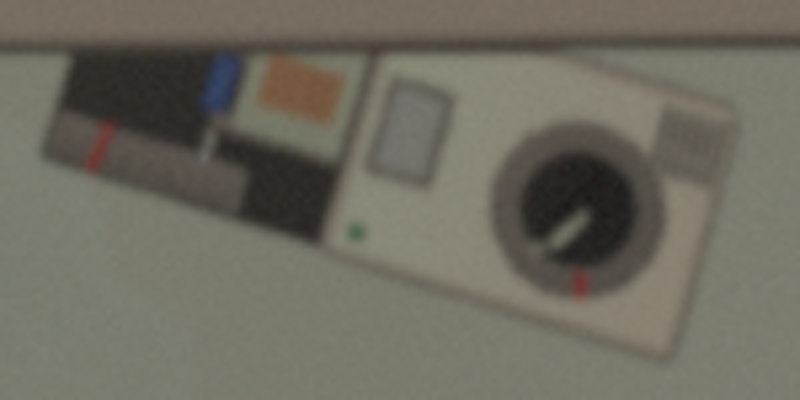

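View pics/scene0.png

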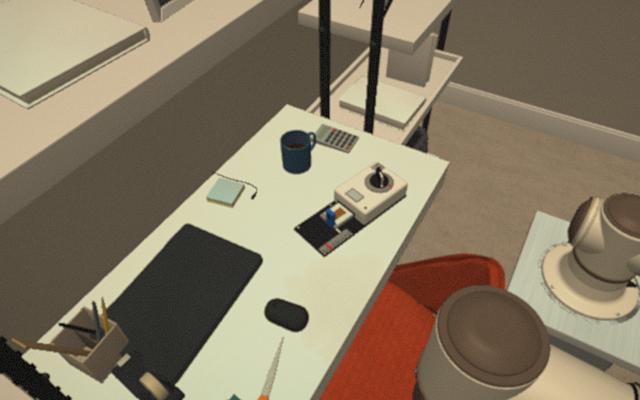

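Run:
```python
from h import *
f=lambda x,y,z: onplane('top',x/5.3333+285-.4,y/5.3333+218-.4,z)
P=dict(c1=f(325,243,57),c2=f(668,360,57),c3=f(740,105,57),ring=f(578,208,60),mark=f(580,285,60),ptip=f(535,248,68),pin=f(585,212,93),tab=f(220,83,63),tabb=f(205,110,63),red=f(100,147,13),cp=f(207,145,13))
for k,v in P.items(): print(k,v.round(1))
e=P['c1']-P['c2'];print('yaw',np.degrees(np.arctan2(-e[0],e[1])),np.linalg.norm(e))
im=np.load('sc0i.npy');d=np.load('sc0.npy')
# knob bar top, shelf bottom
for u,v in [(382,172),(332,216),(20,95),(100,60),(296,137),(75,240),(300,140)]: print(u,v,world('scene',u,v,d[v,u]).round(0))
save('crop1',cv2.resize(im[155:260,285:415],(780,630),interpolation=cv2.INTER_CUBIC)[:600])
```

```text
c1 [509.9 114.8  57. ]
c2 [460.6 -30.6  57. ]
c3 [568.4 -64.8  57. ]
ring [524.8   6.1  60. ]
mark [492.3   6.1  60. ]
ptip [508.3  25.6  68. ]
pin [524.4   7.2  93. ]
tab [579.1 159.7  63. ]
tabb [567.4 166.3  63. ]
red [551.2 218.2  13. ]
cp [551.9 168.8  13. ]
yaw -18.74355352727878 153.55459180019326
382 172 [532. -28.  60.]
332 216 [570. 169.  61.]
20 95 [628. 639. 672.]
100 60 [628. 552. 662.]
296 137 [797. -25.  70.]
75 240 [970. 557. 142.]
300 140 [786. -29.  61.]
```

View pics/crop1.png

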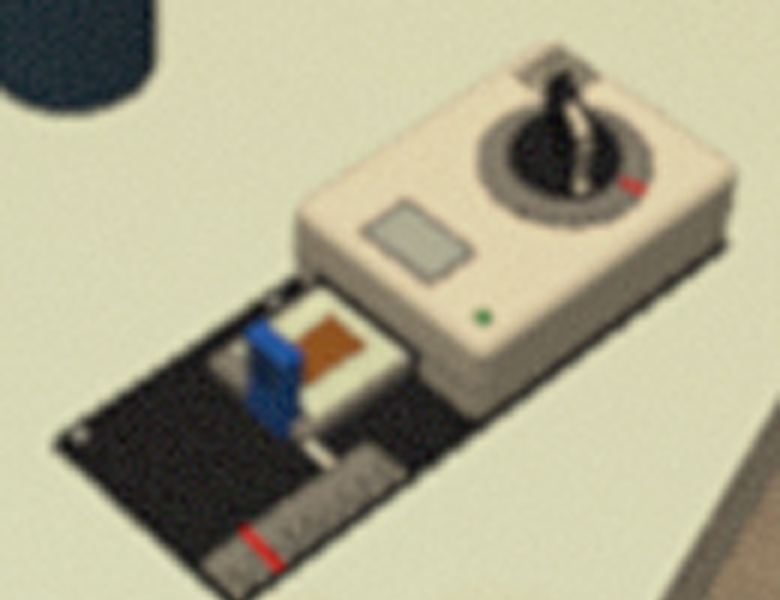

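>>> send_rows([
  {"gripper":-1,"x":0,"y":0,"z":1,"ax":0,"ay":0,"az":6.4},
  {"gripper":-1,"x":0,"y":0,"z":1,"ax":0,"ay":0,"az":6.4},
  {"gripper":-1,"x":0,"y":0,"z":1,"ax":0,"ay":0,"az":6.4},
  {"gripper":-1,"x":0,"y":0,"z":1,"ax":0,"ay":0,"az":6.4},
  {"gripper":-1,"x":0,"y":0,"z":1,"ax":0,"ay":0,"az":6.4},
])

```text
clock: 1.27
position: [192.9, 594.5, 180.9]
ee_rot: [0.905, -0.425, -0.0, -0.0]
contact_force: [0.2, 0.1, 0.8]
gripper_width: 85.7
grasp_force: 0.0
```

>>> send_rows([
  {"gripper":-1,"x":3.69,"y":0.69},
  {"gripper":-1,"x":3.69,"y":0.69},
  {"gripper":-1,"x":3.69,"y":0.69},
  {"gripper":-1,"x":3.69,"y":0.69},
  {"gripper":-1,"x":3.69,"y":0.69},
])

```text
$.targets[0]: bad value
```

>>> send_rows([
  {"gripper":-1,"x":3.69,"y":0.69,"z":0,"ax":0,"ay":0,"az":0},
  {"gripper":-1,"x":3.69,"y":0.69,"z":0,"ax":0,"ay":0,"az":0},
  {"gripper":-1,"x":3.69,"y":0.69,"z":0,"ax":0,"ay":0,"az":0},
  {"gripper":-1,"x":3.69,"y":0.69,"z":0,"ax":0,"ay":0,"az":0},
  {"gripper":-1,"x":3.69,"y":0.69,"z":0,"ax":0,"ay":0,"az":0},
])

```text
clock: 1.68
position: [285.7, 429.5, 181.4]
ee_rot: [0.907, -0.422, 0.0, -0.0]
contact_force: [0.7, 0.1, 1.0]
gripper_width: 85.5
grasp_force: 0.0
```

>>> send_rows([
  {"gripper":-1,"x":3.69,"y":0.69,"z":0,"ax":0,"ay":0,"az":0},
  {"gripper":-1,"x":3.69,"y":0.69,"z":0,"ax":0,"ay":0,"az":0},
  {"gripper":-1,"x":3.69,"y":0.69,"z":0,"ax":0,"ay":0,"az":0},
  {"gripper":-1,"x":3.69,"y":0.69,"z":0,"ax":0,"ay":0,"az":0},
  {"gripper":-1,"x":3.69,"y":0.69,"z":0,"ax":0,"ay":0,"az":0},
])

```text
clock: 2.1
position: [377.9, 265.9, 181.8]
ee_rot: [0.907, -0.422, 0.0, -0.0]
contact_force: [-0.3, 0.8, 0.1]
gripper_width: 85.2
grasp_force: 0.0
```

>>> send_rows([
  {"gripper":-1,"x":3.69,"y":0.69,"z":0,"ax":0,"ay":0,"az":0},
  {"gripper":-1,"x":3.69,"y":0.69,"z":0,"ax":0,"ay":0,"az":0},
  {"gripper":-1,"x":3.69,"y":0.69,"z":0,"ax":0,"ay":0,"az":0},
  {"gripper":-1,"x":3.69,"y":0.69,"z":0,"ax":0,"ay":0,"az":0},
  {"gripper":-1,"x":0,"y":0,"z":0,"ax":0,"ay":0,"az":0},
])

```text
clock: 2.52
position: [452.9, 132.4, 181.4]
ee_rot: [0.905, -0.425, 0.0, 0.0]
contact_force: [0.1, 0.0, -0.6]
gripper_width: 85.3
grasp_force: 0.0
```

Run:
```python
from h import *
s=arm.read_state();print({k:np.round(s[k],3).tolist() for k in ['clock','joints','position','ee_rot']})
m=arm.camera_model('wrist');im,d=arm.get_image('wrist');np.savez('w0',im=im,d=d,T=m['cam_to_world'])
print({k:m[k] for k in m});save('wrist0',im)
for t in ['focus_knob','carrier','carrier_pointer','knob_pointer','index_mark','pull_mark']:
    print(t,[(b['rect'],round(b['score'],2)) for b in arm.boxes_of('wrist',t)][:2])
```

```text
{'clock': 2.517, 'joints': [0.63, 0.17, -0.43, 0.001, -0.971, 0.061], 'position': [452.902, 132.364, 181.444], 'ee_rot': [0.905, -0.425, 0.0, 0.0]}
{'fx': 309.70691628693146, 'fy': 309.70691628693146, 'cx': 322.39495419117384, 'cy': 198.19021670666115, 'cam_to_world': array([[-7.69493958e-01, -6.13863927e-01, -1.76210466e-01,
         4.95949298e+02],
       [-6.38653066e-01,  7.40118401e-01,  2.10587307e-01,
         7.92144086e+01],
       [ 1.14465738e-03,  2.74583015e-01, -9.61562717e-01,
         3.24445559e+02],
       [ 0.00000000e+00,  0.00000000e+00,  0.00000000e+00,
         1.00000000e+00]])}
focus_knob [([323.0, 1.7, 61.3, 56.1], 0.87)]
carrier [([185.0, 64.3, 81.2, 87.1], 0.9)]
carrier_pointer [([182.5, 64.2, 80.3, 88.4], 0.58), ([109.6, 273.1, 51.2, 22.6], 0.56)]
knob_pointer [([322.8, 0.0, 56.1, 59.3], 0.68), ([182.9, 64.4, 81.6, 86.7], 0.22)]
index_mark []
pull_mark [([197.4, 178.2, 13.5, 13.3], 0.38)]
```

View pics/wrist0.png

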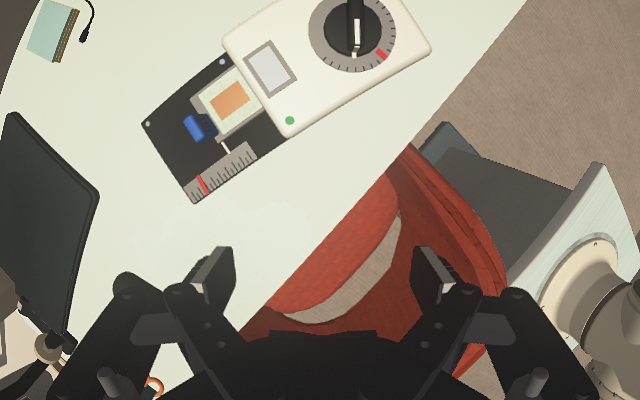

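```bash
cat >> h.py <<'E'
def wray(u,v,T,m):
    x,y=u-m['cx'],v-m['cy'];r=np.hypot(x,y);t=r/m['fx'];s=np.sin(t)/max(r,1e-9)
    return T[:3,:3]@np.array([x*s,y*s,np.cos(t)])
def wplane(u,v,z,T,m):
    r=wray(u,v,T,m);return T[:3,3]+r*(z-T[2,3])/r[2]
E
python3 - <<'E'
from h import *
w=np.load('w0.npz');im,d,T=w['im'],w['d'],w['T'];m=arm.camera_model('wrist')
hsv=cv2.cvtColor(im,cv2.COLOR_RGB2HSV)
def blobs(mask,box,name,z,mn=15):
    l,t,r,b=box;M=np.zeros(mask.shape,np.uint8);M[t:b,l:r]=mask[t:b,l:r]
    n,_,st,c=cv2.connectedComponentsWithStats(M)
    for i in range(1,n):
        if st[i,4]>=mn: print(name,c[i].round(1),st[i],wplane(*c[i],z,T,m).round(1))
H,S,V=hsv[...,0],hsv[...,1],hsv[...,2]
red=((H<8)|(H>172))&(S>130)&(V>80)
blobs(red,(180,160,260,210),'pull',10.5)
blobs(red,(300,0,420,90),'mark',58)
blobs((H>105)&(H<125)&(S>130),(170,100,230,160),'tab',45)
blobs((V>170)&(S<60),(335,0,370,62),'stripe',80)
blobs((V>170)&(S<60),(215,135,240,158),'cptr',13,8)
def cam(u,v):
    u,v=int(u),int(v);r=wray(u,v,T,m);zc=r@T[:3,2];return (T[:3,3]+r/zc*d[v,u]).round(1)
for p in [(355,57),(355,20),(330,30),(383,54),(378,30),(290,60),(202,185),(195,128),(228,146)]: print(p,cam(*p))
save('wc0',cv2.resize(im[0:80,300:440],(784,448),interpolation=cv2.INTER_CUBIC))
E
```

```text
pull [202.3 184.7] [196 175  14  21  85] [549.6 220.1  10.5]
mark [381.3  53.7] [376  49  12  11  65] [490.4   6.6  58. ]
tab [193.5 128.1] [183 115  21  27 279] [583.1 165.3  45. ]
stripe [356.8  30.9] [354  19   6  25 125] [517.3  10.9  80. ]
stripe [353.6  55.1] [352  52   5   7  29] [506.4  28.3  80. ]
cptr [218.8 138. ] [216 135   9   7  20] [563.4 166.2  13. ]
cptr [231.4 151.4] [221 142  19  16 123] [543.9 168.8  13. ]
(355, 57) [504.9  26.4  68.5]
(355, 20) [522.6   8.9  93.7]
(330, 30) [535.6  21.2  66.6]
(383, 54) [489.2   6.1  59. ]
(378, 30) [505.8  -5.   68.2]
(290, 60) [546.4  61.3  55.9]
(202, 185) [549.4 219.9  12.4]
(195, 128) [576.  158.5  63.8]
(228, 146) [550.6 167.2  11.1]
```

View pics/wc0.png

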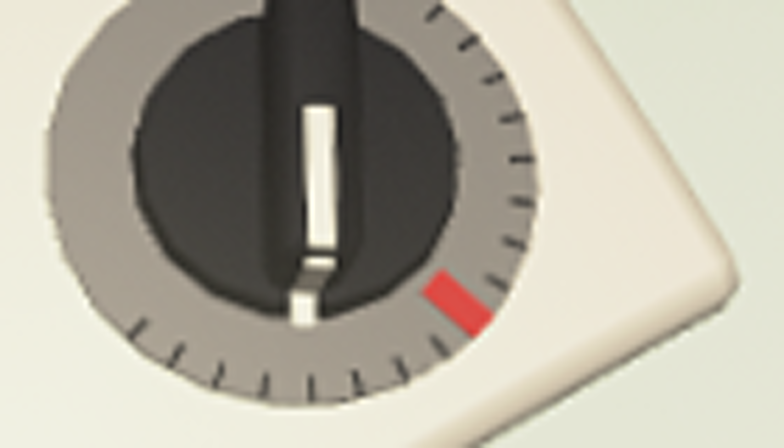

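Run:
```python
from h import *
from scipy.optimize import least_squares
w=np.load('w0.npz');im,d,T=w['im'],w['d'],w['T'];m=arm.camera_model('wrist')
g=lambda x,y,z: wplane(300+x/5.6-.4,y/5.6-.4,z,T,m)
P=np.array([g(*p,59)[:2] for p in [(47,170),(540,185),(310,405),(484,330),(62,90)]])
r=least_squares(lambda c:np.hypot(*(P-c).T)-38,[524,6]);c=r.x;print('axis',c.round(1),r.fun.round(1))
P2=np.array([g(*p,67)[:2] for p in [(133,155),(457,165),(200,290),(380,305)]])
r=least_squares(lambda c:np.hypot(*(P2-c).T)-25,[524,6]);print('axis skirt',r.x.round(1),r.fun.round(1))
for n,p,z in [('ptip',(303,308),67),('top stripe in',(319,108),93),('stripe out',(321,248),93),('mark in',(435,285),59),('mark out',(482,325),59)]:
    q=g(*p,z);v=q[:2]-c;print(n,q.round(1),np.hypot(*v).round(1),np.degrees(np.arctan2(v[1],v[0])).round(1))
hsv=cv2.cvtColor(im,cv2.COLOR_RGB2HSV)
M=(hsv[...,0]>105)&(hsv[...,0]<125)&(hsv[...,1]>130)
ys,xs=np.nonzero(M[100:160,170:230]);ys+=100;xs+=170
Q=np.array([T[:3,3]+wray(x,y,T,m)/(wray(x,y,T,m)@T[:3,2])*d[y,x] for x,y in zip(xs,ys)])
t=Q[abs(Q[:,2]-63)<2.5];print('tabtop',len(t),np.median(t,0).round(1),t.min(0).round(1),t.max(0).round(1))
bx=cv2.minAreaRect(t[:,:2].astype(np.float32));print(bx)
```

```text
axis [522.5   6.5] [-0.1 -0.3 -0.  -0.1 -0.2]
axis skirt [522.3   8.1] [-0.9 -1.  -0.1  0. ]
ptip [507.1  25.2  67. ] 24.2 129.6
top stripe in [522.4   7.2  93. ] 0.7 98.6
stripe out [509.5  22.6  93. ] 20.7 129.0
mark in [494.8   7.   59. ] 27.7 178.9
mark out [485.4   7.   59. ] 37.2 179.2
tabtop 273 [577.3 159.7  63.1] [565.8 152.   60.5] [590.3 167.5  65.1]
((577.79443359375, 160.11703491210938), (10.37480354309082, 24.05898666381836), 72.93694305419922)
```

>>> send_rows([
  {"gripper":-1,"x":3.52,"y":0.67,"z":0,"ax":0,"ay":0,"az":0},
  {"gripper":-1,"x":3.52,"y":0.67,"z":0,"ax":0,"ay":0,"az":0},
  {"gripper":-1,"x":3.52,"y":0.67,"z":0,"ax":0,"ay":0,"az":0},
  {"gripper":-1,"x":3.53,"y":0.66,"z":0,"ax":0,"ay":0,"az":0},
  {"gripper":-1,"x":0,"y":0,"z":2,"ax":0,"ay":0,"az":0},
])

```text
clock: 3.28
position: [526.3, 9.5, 164.6]
ee_rot: [0.906, -0.423, 0.004, -0.002]
contact_force: [0.2, 1.4, 0.4]
gripper_width: 85.3
grasp_force: 0.0
```

>>> send_rows([
  {"gripper":-1,"x":0,"y":0,"z":3,"ax":0,"ay":0,"az":0},
  {"gripper":-1,"x":0,"y":0,"z":3,"ax":0,"ay":0,"az":0},
  {"gripper":-1,"x":0,"y":0,"z":2,"ax":0,"ay":0,"az":0},
  {"gripper":-1,"x":0,"y":0,"z":0.7,"ax":0,"ay":0,"az":0},
  {"gripper":-1,"x":0,"y":0,"z":0,"ax":0,"ay":0,"az":0},
])

```text
clock: 3.7
position: [520.2, 12.2, 72.7]
ee_rot: [0.907, -0.422, -0.002, 0.001]
contact_force: [-1.1, 0.3, 0.1]
gripper_width: 85.9
grasp_force: 0.0
```

>>> send_rows([
  {"gripper":-1,"x":0.5,"y":0.15,"z":0,"ax":0,"ay":0,"az":0},
  {"gripper":-1,"x":0,"y":0,"z":0,"ax":0,"ay":0,"az":0},
  {"gripper":1,"x":0,"y":0,"z":0,"ax":0,"ay":0,"az":0},
  {"gripper":1,"x":0,"y":0,"z":0,"ax":0,"ay":0,"az":0},
  {"gripper":1,"x":0,"y":0,"z":0,"ax":0,"ay":0,"az":0},
])

```text
clock: 4.12
position: [523.8, 7.0, 75.3]
ee_rot: [0.906, -0.422, 0.001, -0.001]
contact_force: [0.4, 0.6, -1.4]
gripper_width: 51.9
grasp_force: 0.0
```

>>> send_rows([
  {"gripper":1,"x":0,"y":0,"z":0,"ax":0,"ay":0,"az":0},
  {"gripper":1,"x":0,"y":0,"z":0,"ax":0,"ay":0,"az":0},
  {"gripper":1,"x":0,"y":0,"z":0,"ax":0,"ay":0,"az":0},
  {"gripper":1,"x":0,"y":0,"z":0,"ax":0,"ay":0,"az":0},
  {"gripper":1,"x":0,"y":0,"z":0,"ax":0,"ay":0,"az":0},
])

```text
clock: 4.53
position: [523.8, 7.2, 74.7]
ee_rot: [0.906, -0.422, 0.0, -0.0]
contact_force: [-0.5, 1.6, 2.1]
gripper_width: 10.5
grasp_force: 61.4
```

Bar held. Turn counter-clockwise 49.5° (tool az negative).

>>> send_rows([
  {"gripper":1,"x":0,"y":0,"z":0,"ax":0,"ay":0,"az":-6},
  {"gripper":1,"x":0,"y":0,"z":0,"ax":0,"ay":0,"az":-6},
  {"gripper":1,"x":0,"y":0,"z":0,"ax":0,"ay":0,"az":-6},
  {"gripper":1,"x":0,"y":0,"z":0,"ax":0,"ay":0,"az":-6},
  {"gripper":1,"x":0,"y":0,"z":0,"ax":0,"ay":0,"az":-6},
])

```text
clock: 4.95
position: [523.5, 6.7, 74.7]
ee_rot: [0.985, -0.171, 0.0, 0.0]
contact_force: [-0.2, -0.3, 2.9]
gripper_width: 10.5
grasp_force: 61.6
```

>>> send_rows([
  {"gripper":1,"x":0,"y":0,"z":0,"ax":0,"ay":0,"az":-6},
  {"gripper":1,"x":0,"y":0,"z":0,"ax":0,"ay":0,"az":-6},
  {"gripper":1,"x":0,"y":0,"z":0,"ax":0,"ay":0,"az":-6},
  {"gripper":1,"x":0,"y":0,"z":0,"ax":0,"ay":0,"az":-1.5},
  {"gripper":1,"x":0,"y":0,"z":0,"ax":0,"ay":0,"az":0},
])

```text
clock: 5.37
position: [523.4, 6.3, 74.7]
ee_rot: [1.0, -0.004, -0.0, 0.0]
contact_force: [-0.5, -2.6, 3.2]
gripper_width: 10.8
grasp_force: 61.6
```

Run:
```python
from h import *
s=arm.read_state();print({k:np.round(s[k],3).tolist() for k in ['clock','joints','position','ee_rot','contact_force','wrist_torque']})
q=s['ee_rot'];print(2*np.degrees(np.arctan2(q[1],q[0])))
m=arm.camera_model('wrist');im,d=arm.get_image('wrist');np.savez('w1',im=im,d=d,T=m['cam_to_world'])
save('wrist1',im)
```

```text
{'clock': 5.367, 'joints': [0.323, 0.388, -0.442, 0.001, -0.741, 1.239], 'position': [523.372, 6.312, 74.676], 'ee_rot': [1.0, -0.004, -0.0, 0.0], 'contact_force': [-0.532, -2.559, 3.23], 'wrist_torque': [-0.704, 0.13, -0.017]}
-0.4426481697707164
```

View pics/wrist1.png

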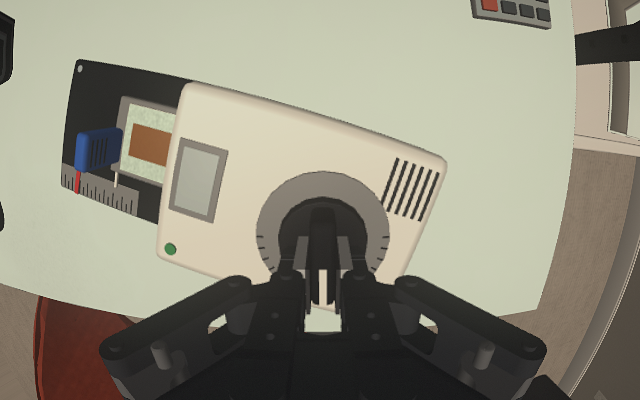

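>>> send_rows([
  {"gripper":0,"x":0,"y":0,"z":0,"ax":0,"ay":0,"az":0},
  {"gripper":0,"x":0,"y":0,"z":0,"ax":0,"ay":0,"az":0},
  {"gripper":0,"x":0,"y":0,"z":0,"ax":0,"ay":0,"az":0},
  {"gripper":0,"x":0,"y":0,"z":0,"ax":0,"ay":0,"az":0},
  {"gripper":0,"x":0,"y":0,"z":-1,"ax":0,"ay":0,"az":0},
])

```text
clock: 5.83
position: [521.8, 6.7, 82.8]
ee_rot: [1.0, -0.004, -0.002, 0.0]
contact_force: [-0.1, 0.8, 0.6]
gripper_width: 42.5
grasp_force: 0.0
```

>>> send_rows([
  {"gripper":0,"x":0,"y":0,"z":-3,"ax":0,"ay":0,"az":0},
  {"gripper":0,"x":0,"y":0,"z":-3,"ax":0,"ay":0,"az":0},
  {"gripper":0,"x":0,"y":0,"z":-1,"ax":0,"ay":0,"az":6.1},
  {"gripper":0,"x":0,"y":0,"z":0,"ax":0,"ay":0,"az":6.1},
  {"gripper":0,"x":0,"y":0,"z":0,"ax":0,"ay":0,"az":6.1},
])

```text
clock: 6.25
position: [524.1, 7.2, 156.4]
ee_rot: [0.986, -0.166, 0.002, -0.001]
contact_force: [0.0, 0.6, -0.9]
gripper_width: 42.7
grasp_force: 0.0
```

>>> send_rows([
  {"gripper":0,"x":0.05,"y":-4,"z":0,"ax":0,"ay":0,"az":0},
  {"gripper":0,"x":0.05,"y":-4,"z":0,"ax":0,"ay":0,"az":0},
  {"gripper":0,"x":0.05,"y":-4,"z":0,"ax":0,"ay":0,"az":0},
  {"gripper":0,"x":0.05,"y":-4,"z":0,"ax":0,"ay":0,"az":0},
  {"gripper":0,"x":0,"y":-0.3,"z":0,"ax":0,"ay":0,"az":0},
])

```text
clock: 6.67
position: [580.3, 166.1, 155.0]
ee_rot: [0.987, -0.161, 0.002, -0.001]
contact_force: [0.3, -0.9, 0.1]
gripper_width: 42.8
grasp_force: 0.0
```

Run:
```python
from h import *
s=arm.read_state();print({k:np.round(s[k],3).tolist() for k in ['clock','position','ee_rot','gripper_width']})
m=arm.camera_model('wrist');im,d=arm.get_image('wrist');np.savez('w2',im=im,d=d,T=m['cam_to_world'])
t,dt=arm.get_image('top');np.save('top1i.npy',t)
a=cv2.resize(t[218:293,285:435],(600,300),interpolation=cv2.INTER_CUBIC)
save('mix2',np.vstack([cv2.resize(im[100:],(600,281)),a]))
```

```text
{'clock': 6.667, 'position': [580.254, 166.113, 155.014], 'ee_rot': [0.987, -0.161, 0.002, -0.001], 'gripper_width': 42.793}
```

View pics/mix2.png

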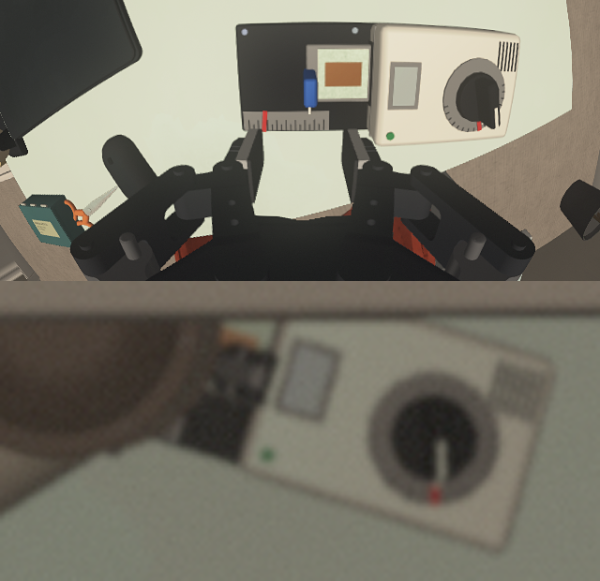

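Run:
```python
from h import *
print(arm.read_state()['position'])
w=np.load('w2.npz');im,d,T=w['im'],w['d'],w['T'];m=arm.camera_model('wrist')
hsv=cv2.cvtColor(im,cv2.COLOR_RGB2HSV);H,S,V=[hsv[...,i] for i in range(3)]
def pt(x,y):
    r=wray(x,y,T,m);return T[:3,3]+r/(r@T[:3,2])*d[int(y),int(x)]
def blobs(mask,box,name,z,mn=6):
    l,t,r,b=box;M=np.zeros(mask.shape,np.uint8);M[t:b,l:r]=mask[t:b,l:r]
    n,_,st,c=cv2.connectedComponentsWithStats(M)
    for i in range(1,n):
        if st[i,4]>=mn: print(name,c[i].round(1),st[i],wplane(*c[i],z,T,m).round(1))
red=((H<8)|(H>172))&(S>130)&(V>80)
blobs(red,(270,205,300,245),'pull',11.5)
blobs(red,(490,210,540,250),'mark',59)
M=(H>105)&(H<125)&(S>130)
Q=np.array([pt(x,y) for y,x in np.argwhere(M) if 300<x<360 and 160<y<220])
t=Q[abs(Q[:,2]-63)<2.5];print('tab',len(t),cv2.minAreaRect(t[:,:2].astype(np.float32)))
blobs((V>170)&(S<60),(322,206,340,225),'cptr',13,4)
a=cv2.resize(im[150:240,465:545],(480,540),interpolation=cv2.INTER_CUBIC)
b=cv2.resize(im[195:240,265:345],(320,180),interpolation=cv2.INTER_CUBIC)
b=np.vstack([b,np.zeros((360,320,3),np.uint8)])
save('c3',np.hstack([a,b]))
```

```text
[577.94394753 162.3766743  154.41401739]
pull [281.8 228.5] [279 218   6  23 107] [550.5 219.   11.5]
mark [510.8 234. ] [509 229   5  11  43] [489.4   6.2  59. ]
tab 413 ((578.406982421875, 159.97381591796875), (10.395484924316406, 24.827104568481445), 71.66669464111328)
cptr [330. 218.] [329 215   3   7  21] [546.5 169.7  13. ]
```

View pics/c3.png

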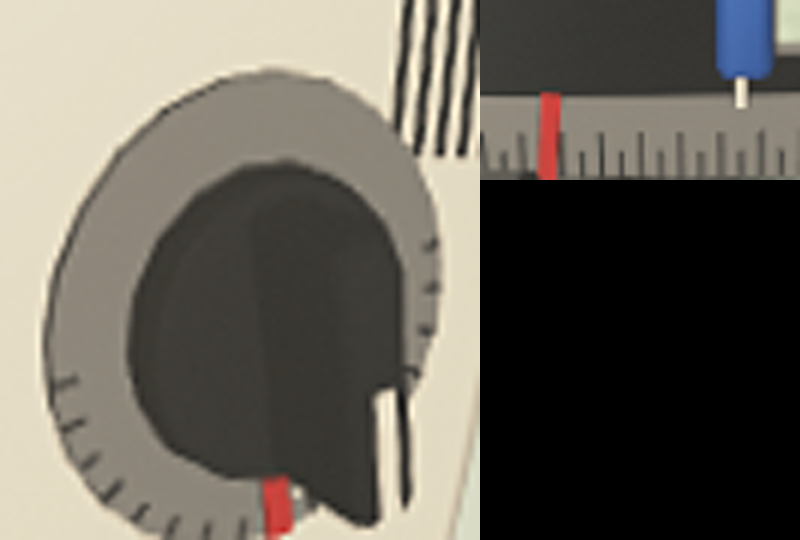

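Run:
```python
from h import *
w=np.load('w2.npz');T=w['T'];m=arm.camera_model('wrist')
c=np.array([522.5,7])
for n,p,z in [('tip',(302,493),67),('in',(386,392),93),('out',(393,515),93),('markin',(276,483),59),('markout',(281,530),59)]:
    q=wplane(465+p[0]/6-.4,150+p[1]/6-.4,z,T,m)[:2];v=q-c;print(n,q.round(1),np.hypot(*v).round(1),np.degrees(np.arctan2(v[1],v[0])).round(1))
# ring centre in this view
P=np.array([wplane(465+x/6-.4,150+y/6-.4,59,T,m)[:2] for x,y in [(45,330),(275,70),(437,250),(90,180),(60,400)]])
from scipy.optimize import least_squares
r=least_squares(lambda k:np.hypot(*(P-k).T)-38,c);print(r.x.round(1),r.fun.round(1))
```

```text
tip [495.1   5.8] 27.4 -177.6
in [521.8   5.5] 1.7 -115.0
out [502.2   5.5] 20.4 -175.8
markin [493.7   6. ] 28.8 -178.0
markout [484.9   5.7] 37.6 -178.1
[524.    6.6] [ 0.1 -0.8 -0.8  0.8 -1.6]
```

>>> send_rows([
  {"gripper":0,"x":0.1,"y":0.2,"z":3,"ax":0,"ay":0,"az":0},
  {"gripper":0,"x":0,"y":0,"z":3,"ax":0,"ay":0,"az":0},
  {"gripper":0,"x":0,"y":0,"z":3,"ax":0,"ay":0,"az":0},
  {"gripper":0,"x":0,"y":0,"z":2,"ax":0,"ay":0,"az":0},
  {"gripper":0,"x":0,"y":0,"z":0.5,"ax":0,"ay":0,"az":0},
])

```text
clock: 7.18
position: [575.1, 155.8, 36.0]
ee_rot: [0.986, -0.164, -0.003, 0.002]
contact_force: [-0.8, -0.4, -0.5]
gripper_width: 43.0
grasp_force: 0.0
```

>>> send_rows([
  {"gripper":0,"x":0,"y":0,"z":0,"ax":0,"ay":0,"az":0},
  {"gripper":0,"x":0,"y":0,"z":0,"ax":0,"ay":0,"az":0},
  {"gripper":0,"x":0,"y":0,"z":0,"ax":0,"ay":0,"az":0},
  {"gripper":1,"x":0,"y":0,"z":0,"ax":0,"ay":0,"az":0},
  {"gripper":1,"x":0,"y":0,"z":0,"ax":0,"ay":0,"az":0},
])

```text
clock: 7.6
position: [578.8, 158.7, 40.9]
ee_rot: [0.987, -0.163, 0.001, -0.001]
contact_force: [0.5, 0.4, 0.2]
gripper_width: 19.4
grasp_force: 0.0
```

>>> send_rows([
  {"gripper":1,"x":0,"y":0,"z":0,"ax":0,"ay":0,"az":0},
  {"gripper":1,"x":0,"y":0,"z":0,"ax":0,"ay":0,"az":0},
  {"gripper":1,"x":0,"y":0,"z":0,"ax":0,"ay":0,"az":0},
  {"gripper":1,"x":0,"y":0,"z":0,"ax":0,"ay":0,"az":0},
  {"gripper":1,"x":0,"y":0,"z":0,"ax":0,"ay":0,"az":0},
])

```text
clock: 8.02
position: [579.2, 159.9, 40.9]
ee_rot: [0.987, -0.162, 0.002, -0.001]
contact_force: [-1.6, 4.4, 4.5]
gripper_width: 10.9
grasp_force: 61.0
```

>>> send_rows([
  {"gripper":1,"x":0,"y":-1,"z":0,"ax":0,"ay":0,"az":0},
  {"gripper":1,"x":0,"y":-1,"z":0,"ax":0,"ay":0,"az":0},
  {"gripper":1,"x":0,"y":-1,"z":0,"ax":0,"ay":0,"az":0},
  {"gripper":1,"x":0,"y":-1,"z":0,"ax":0,"ay":0,"az":0},
  {"gripper":1,"x":0,"y":-0.8,"z":0,"ax":0,"ay":0,"az":0},
])

```text
clock: 8.43
position: [592.2, 201.1, 40.8]
ee_rot: [0.987, -0.162, -0.002, 0.003]
contact_force: [-5.7, -8.1, 11.9]
gripper_width: 10.7
grasp_force: 62.1
```

>>> send_rows([
  {"gripper":1,"x":0,"y":0,"z":0,"ax":0,"ay":0,"az":0},
  {"gripper":1,"x":0,"y":0,"z":0,"ax":0,"ay":0,"az":0},
  {"gripper":1,"x":0,"y":0,"z":0,"ax":0,"ay":0,"az":0},
  {"gripper":1,"x":0,"y":0,"z":0,"ax":0,"ay":0,"az":0},
  {"gripper":1,"x":0,"y":0,"z":0,"ax":0,"ay":0,"az":0},
])

```text
clock: 8.85
position: [592.1, 200.6, 40.8]
ee_rot: [0.987, -0.162, -0.001, 0.003]
contact_force: [-4.7, -7.6, 11.7]
gripper_width: 11.1
grasp_force: 62.0
```

Run:
```python
from h import *
s=arm.read_state();print({k:np.round(s[k],3).tolist() for k in ['clock','position','ee_rot','gripper_width','contact_force','grasp_force']})
m=arm.camera_model('wrist');T=m['cam_to_world'];im,d=arm.get_image('wrist');np.savez('w3',im=im,d=d,T=T)
sc,_=arm.get_image('scene')
n=np.array([.3195,.9476])
print('pull moved',(s['position'][:2]-np.array([579.2,159.9]))@n)
save('c4',np.hstack([cv2.resize(im[100:],(500,400)),cv2.resize(sc[190:270,280:340],(300,400),interpolation=cv2.INTER_CUBIC)]))
```

```text
{'clock': 8.85, 'position': [592.062, 200.582, 40.818], 'ee_rot': [0.987, -0.162, -0.001, 0.003], 'gripper_width': 11.077, 'contact_force': [-4.689, -7.555, 11.736], 'grasp_force': 62.04}
pull moved 42.66000623843299
```

View pics/c4.png

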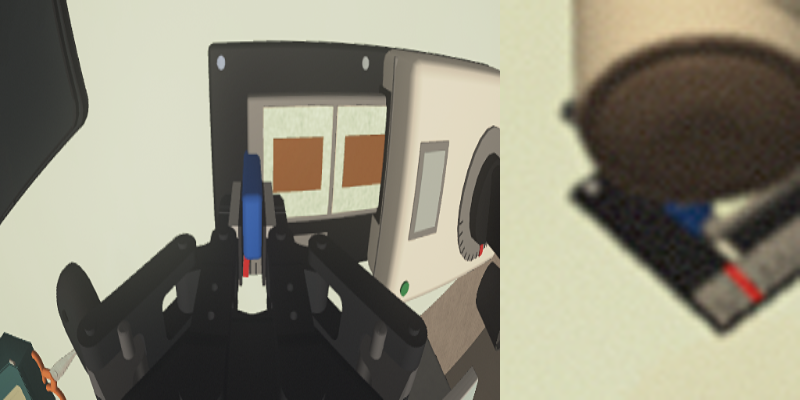

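>>> send_rows([
  {"gripper":1,"x":0,"y":-0.3,"z":0,"ax":0,"ay":0,"az":0},
  {"gripper":1,"x":0,"y":-0.2,"z":0,"ax":0,"ay":0,"az":0},
  {"gripper":1,"x":0,"y":0,"z":0,"ax":0,"ay":0,"az":0},
  {"gripper":1,"x":0,"y":0,"z":0,"ax":0,"ay":0,"az":0},
  {"gripper":1,"x":0,"y":0,"z":0,"ax":0,"ay":0,"az":0},
])

```text
clock: 9.37
position: [593.5, 205.1, 40.8]
ee_rot: [0.987, -0.162, -0.002, 0.003]
contact_force: [-5.3, -7.9, 10.3]
gripper_width: 10.9
grasp_force: 62.1
```

```bash
cat > chk.py <<'E'
from h import *
s=arm.read_state();print({k:np.round(s[k],3).tolist() for k in ['clock','position','contact_force','grasp_force','joint_vel']})
m=arm.camera_model('wrist');T=m['cam_to_world'];im,d=arm.get_image('wrist');sc,ds=arm.get_image('scene')
n=np.array([.3195,.9476]);print('pull moved',(s['position'][:2]-np.array([579.2,159.9]))@n)
np.savez('w4',im=im,d=d,T=T,sc=sc)
def red(I): 
    h=cv2.cvtColor(I,cv2.COLOR_RGB2HSV);return ((h[...,0]<8)|(h[...,0]>172))&(h[...,1]>110)&(h[...,2]>80)
sc0=np.load('sc0i.npy')
for nm,I in (('before',sc0),('now',sc)):
    r=np.argwhere(red(I)[225:262,318:350])+[225,318]
    if len(r): c=r.mean(0);print(nm,'red px',c[::-1].round(1),len(r),onplane('scene',c[1],c[0],11.5).round(1),(onplane('scene',c[1],c[0],11.5)[:2]@n).round(1))
    h=cv2.cvtColor(I,cv2.COLOR_RGB2HSV)
    for y in range(226,256,1): print(y,' '.join('%3d'%v if not red(I)[y,x] else ' RR' for x,v in zip(range(314,346),h[y,314:346,2])))
E
python3 chk.py
```

```text
{'clock': 9.367, 'position': [593.491, 205.083, 40.834], 'contact_force': [-5.273, -7.928, 10.343], 'grasp_force': 62.099, 'joint_vel': [-0.0, 0.0, 0.0, -0.001, 0.0, -0.001]}
pull moved 47.381072030977144
before red px [328.4 246. ] 30 [551.3 218.6  11.5] 383.2
226  30  42  31  34  29  27  34  41  38  30  36  35  31  39  39  51  67  80  80  80 112 129 127 110  90  68  47  39  32  32  39  38
227  34  33  38  36  36  35  30  31  39  33  34  30  38  36  35  34  52  67  68  76 100 110 114  90  62  44  42  33  28  32  31  38
228  29  38  37  41  35  34  28  36  33  33  32  42  31  37  41  25  37  41  47  48  72 101 138 122  71  41  23  35  37  36  39  60
229  26  38  40  39  38  39  41  40  37  33  37  36  33  33  40  41  34  36  39  33  49 105 165 170 123  72  40  29  30  46  73  96
230  40  30  39  32  29  35  33  29  31  33  33  41  31  35  25  36  35  36  36  28  41  61 126 174 172 134  77  44  58  93 112 125
231  37  35  34  36  32  35  31  33  37  30  34  36  37  36  33  32  31  37  33  32  33  36  64 120 170 176 133  84  94 125 134 135
232  32  31  35  34  27  35  37  26  35  41  3
[... 6435 characters left out ...]
 223 221 221 218 218 218 218 219 217 219
251 222 220 200 152  90  57  67 104 119 115 106 110 106 105 111  81  58  96 149 187 212 222 223 218 218 218 219 219 220 217 218 218
252 222 223 224 202 153  97  62  67 104 131 124 109 100  75  67  69 100 160 202 223 222 221 218 218 219 217 219 218 219 222 218 219
253 219 219 222 220 202 166 115  63  66 101 127 104  72  47  84 135 170 205 220 221 221 220 219 216 220 217 219 218 216 218 219 219
254 217 219 221 222 222 216 183 117  67  68 100  79  59  92 151 200 219 223 221 220 219 219 216 218 218 217 220 217 219 219 218 219
255 219 220 221 221 221 224 217 180 115  65  55  66  98 155 202 223 220 218 221 218 215 217 219 218 218 217 218 218 218 219 219 217
```

Run:
```python
from h import *
n=np.array([.3195,.9476])
f=lambda u,v,z:(onplane('scene',u,v,z)[:2]@n).round(1)
print('ptr',[f(u,v,13) for u,v in [(322.8,240),(323.8,241),(324.7,242)]],'before',[f(338.7,231,13),f(337.7,230,13)],'red',[f(u,v,11.5) for u,v in [(326.6,244),(327.5,245),(328.5,246),(329.5,247)]])
```

```text
ptr [np.float64(382.3), np.float64(382.5), np.float64(382.8)] before [np.float64(334.7), np.float64(334.4)] red [np.float64(382.6), np.float64(383.0), np.float64(383.1), np.float64(383.3)]
```

>>> send_rows([
  {"gripper":1,"x":0,"y":0,"z":0,"ax":0,"ay":0,"az":0},
  {"gripper":1,"x":0,"y":0,"z":0,"ax":0,"ay":0,"az":0},
  {"gripper":1,"x":0,"y":0,"z":0,"ax":0,"ay":0,"az":0},
  {"gripper":1,"x":0,"y":0,"z":0,"ax":0,"ay":0,"az":0},
  {"gripper":1,"x":0,"y":0,"z":0,"ax":0,"ay":0,"az":0},
])

```text
clock: 9.88
position: [593.5, 205.0, 40.9]
ee_rot: [0.987, -0.162, -0.002, 0.003]
contact_force: [-4.9, -7.9, 11.0]
gripper_width: 10.8
grasp_force: 62.1
```

```bash
python3 -c "
from bench import arm
print(arm.job_done())"
```

```text
the job is handed in; nothing more can be done
None
```

I handed the job in at 9.9 s with the gripper still holding the carrier tab. My measurements put the carrier pointer about 0.5 mm from the middle of the red line. The knob pointer was also within about 0.5 mm of its mark when I measured it before the pull. The arm stayed clear of the mug, the calculator and the mouse. The hand-in did not report a verdict.

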